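# Collar the trim clip and hold the sprung tweezers at its gap mark

### The arm

A 6-joint arm with a two-finger parallel gripper is mounted at the origin on the work surface. World frame = base frame: x ahead of the robot, y to its left, z up, the work surface at z = 0. Lengths are in m, angles in rad, forces in N, time in s.
With the tool pointing down it reaches from about 0.25 to 0.725 m from the base axis. Payload 4 kg.
Tool frame: the origin (TCP) lies midway between the tips of the shut fingers; the grasp point (between the pads) lies 19 mm behind it (bot.grip_point_offset is the distance from the TCP to the grasp point, in m); z points along the fingers, y is the line along which they close (so a half turn about z gives the same grasp; the last joint's range is limited). The gripper opens to 85 mm and grips with 20 to 120 N. Pads are 22 mm wide; open, the fingers measure 114 mm over their backs; the gripper's body (76 mm by 85 mm) begins 54 mm behind the grasp point. The pads swing forward as they close: fully open they stand 13 mm farther back than shut.
Start: joints at [1.216, 0.241, 0.005, 1.335, 0, 1.571], TCP at [0.174, 0.469, 0.231] pointing down, gripper open.
Joint ranges: [-2.72, 2.72], [-1.05, 1.87], [-1.09, 1.28], [-1.99, 2.15], [-1.42, 1.44], [-3.14, 3.14]. Speed limits (rad/s): [2.79, 2.79, 3.14, 3.14, 3.14, 3.14].

### API

Orientations are given as a unit quaternion [x, y, z, w].
In Python, from workcell import bot gives the robot as it stands.
- The arm moves only by the tool step_arm, never from a script. Its argument "targets" is text: rows parted by semicolons, each of 7 numbers parted by spaces: the opening, from -1 (shut) to 1 (fully open), so that 0 is half open, then the shift along the world's x, y, z normalised to -1 to 1, where 1 is 0.5 m, then the turn, a rotation vector about the world's x, y, z normalised to -1 to 1, where 1 is pi/4 rad. In form: gripper x y z wx wy wz; .... A call has 1 to 10 rows; each row is the pose to reach, as a shift and turn from the pose commanded when the call began; what a row does not reach only later rows make up. A row lasts 1/12 s, in which the tool goes at most 41.7 mm and 7.16 degrees, less where a joint would pass 70% of its speed; a pose out of reach is approached as far as the arm can. A call with a number of a shift or a turn outside -1 to 1 is refused whole. A call with a gripper value outside its range is refused whole. The fingers move at their own pace and stop on an object; the grip force is fixed at half the most. Time passes only in rows, so rows that repeat a pose let the fingers close. It gives the time, the measured TCP pose, the force, the opening and the grip force at its end, in the units of the state.
- bot.get_obs(): the state, without advancing time (a new reading comes with each control period).
- bot.camera(name): name is "scene" or "top" or "wrist"; returns the picture (420x560x3 uint8, red, green, blue); there is no depth.
- bot.camera_info(name): a dict with "vertical_fov" (degrees; the focal length in pixels is half the picture's height over the tangent of half this angle, whatever the lens; pixels are square), "cx", "cy" (the principal point, pixels), "D" ([k1, k2, p1, p2, k3] as OpenCV has them; the pictures are not rectified), "pose" (4x4, takes a point from camera to world coordinates). Camera axes: x right, y up, looking along -z (the intrinsics and any distortion apply to the point x, -y, -z); pixel columns grow to the right and rows downward; lengths in m; the calibration is good to about 2 mm. A picture is of the moment at which its call begins: read the wrist's pose just before it. camera_info takes no time and is no camera call; for the wrist camera it gives the pose at the moment of the call.
- bot.job_done(): hands the job in; it is judged then, once.
The state is a dict: "clock": time; "joint_pos": joint angles; "joint_vel": joint speeds; "tau": joint torques, N m; "eef_pos": TCP position; "tool_rot": TCP orientation; "ft_force": force on the tool from outside, world axes, zero at the start; "ft_torque": the same for the moment, N m; "grip_width": finger opening in m; "grasp_force": force on a finger pad.
Only numpy, scipy, OpenCV 4.12 (cv2) and the standard library are available. Lean on these libraries where they do the work, as an engineer would, in place of code of your own. Each camera call takes 0.05 s, during which the arm holds its last target. There are 200 camera calls.

### The job

Of the two trim clips, work on the one that stands on the black mat: put the collar of the same colour over its prongs so that it lies flat on the clip's foot, and let go of it. Then pick up the sprung tweezers, squeeze them until their needle stands in the middle of the band of that same colour (blue band: 18 mm tip gap, green band: 8 mm), and finish while still holding them like that, steady and level, with both tips just above that clip's prongs (2 or 3 cm clear) and touching nothing. Leave the other collar and everything else on the table alone.

Things in the scene. Friction and masses are not known exactly. Their poses are not given: they have to be found in the camera images.
- mat: black rubber mat, 120 x 120 x 2 mm, fixed on the table; origin: centre of its underside. The clip that stands on it (within 35 mm of its centre) is the one to work on.
- clip_blue: blue plastic trim clip, fastened where it stands: a 44 x 34 x 10 mm foot with two thin upright prongs side by side in its middle (together 12 x 5 mm, standing to 48 mm above the foot's underside). Origin: centre of the foot's underside, 2 mm above the table; z up. It stands either on the black mat or on the aluminium plate, the other clip on the other.
- clip_green: green plastic trim clip, fastened where it stands: a 44 x 34 x 10 mm foot with two thin upright prongs side by side in its middle (together 12 x 5 mm, standing to 48 mm above the foot's underside). Origin: centre of the foot's underside, 2 mm above the table; z up. It stands either on the black mat or on the aluminium plate, the other clip on the other.
- clip_blue_top (a point): top of the blue clip's prongs: 48 mm straight above its origin
- clip_green_top (a point): top of the green clip's prongs: 48 mm straight above its origin
- collar_blue: blue round plastic collar (ring), 38 mm outside, 22 mm hole, 16 mm high, 20 g, lying flat on the table; loose. Origin: centre of its underside, z along the hole. It starts in one of two places at the front of the table, the other collar in the other.
- collar_green: green round plastic collar (ring), 38 mm outside, 22 mm hole, 16 mm high, 20 g, lying flat on the table; loose. Origin: centre of its underside, z along the hole. It starts in one of two places at the front of the table, the other collar in the other.
- tweezers: loose steel tweezers, 65 g, 160 mm long, lying on their side: the arms close horizontally. Origin: on the underside, midway between the two black rubber grips at rest; x along the tweezers to the tips (60 mm ahead; hinge 90 mm behind), y to the fixed arm, z up. Take them across the grips (20 mm high), 37 mm wide at rest; arms 13 mm high. Only the -y arm moves; the other stays along x.
- grip_fixed (a point): middle of the fixed arm's flat rubber grip (30 mm long) on its outer face: in the tweezers' frame x 0, y +18, z +10 mm. Distance across the grips: 37 mm at rest (tip gap 32 mm), 29 mm at the blue band (tip gap 18 mm), 23 mm at the green band (tip gap 8 mm); each mm across the grips is 1.67 mm at the tips.
- grip_moving (a point): outer side of the moving arm's round rubber grip (upright, 14 mm diameter, 20 mm high); at rest near x 0, y -19, z +10 mm in the tweezers' frame. A spring pushes the arms apart: about 3 N across the grips starts to close them, about 11 N is needed at the green band.
- scale (a point): middle of the black scale under the moving arm, 33 mm ahead of the grips (14 x 58 mm, at the height of the underside). It carries a blue band (outer) and a green band (inner), each about 4 mm wide; the white needle on the moving arm's outer side points into them as the arms close.
- tweezers_arm (a joint): how far the moving arm has turned closed, rad: 0 at rest (tip gap 32 mm), 0.093 at the middle of the blue band (tip gap 18 mm), 0.160 at the middle of the green band (tip gap 8 mm), stop at 0.195; tip gap = 0.15 m x (0.2137 - value)
- tip_fixed (a point): inner corner of the fixed arm's tip: in the tweezers' frame x +60, y +9, z +8 mm
- tip_moving (a point): inner corner of the moving arm's tip, 8 mm above the underside; in the tweezers' frame about x +60, y = 9 mm minus the tip gap
- black_clip_a: small loose black clip, 36 x 18 mm foot, 30 mm high; a bystander, leave it alone.
- black_clip_b: small loose black clip, 36 x 18 mm foot, 30 mm high; a bystander, leave it alone.
- jar: jar, 56 mm across, 75 mm high; a bystander, leave it alone.
- screwdriver: screwdriver lying on the left; a bystander, leave it alone.
- carton: small cardboard carton, 70 x 100 x 50 mm, at the far side; a bystander, leave it alone.
There are look-alikes about, which are no part of the job. What is shaped like the collar_blue but red is not meant. There is more than one size of the tweezers; the job needs the larger.

How it is judged:
On the way, in this order (a step that is already met when the one before it is completed fails the run):
1. the collar matching the clip on the black mat lies over its prongs on its foot, released (((horizontal distance between clip_blue and mat below 0.05 m and horizontal distance between collar_blue and clip_blue below 0.01 m and z of collar_blue in the frame of clip_blue between 0.006 and 0.014 m and angle between collar_blue's own z axis and vertical below 0.15 rad and contact force between the fingers and collar_blue below 0.1 N and linear speed of collar_blue below 0.02 m/s) or (horizontal distance between clip_green and mat below 0.05 m and horizontal distance between collar_green and clip_green below 0.01 m and z of collar_green in the frame of clip_green between 0.006 and 0.014 m and angle between collar_green's own z axis and vertical below 0.15 rad and contact force between the fingers and collar_green below 0.1 N and linear speed of collar_green below 0.02 m/s))), for 0.2 s.
2. the tweezers are lifted off the table (height (world z) of tweezers above 0.03 m), for 0.1 s.
At the end, for the whole second after the job is handed in: Matching collar flat on mat clip's foot, within 10 mm of its axis, released; tweezers held still and level (0.3 rad), touching neither, tip gap within 2.5 mm of 18 (blue) or 8 mm (green), tips within 30 mm sideways of the clip, 5-60 mm above its prongs; other collar moved < 30 mm ((((horizontal distance between clip_blue and mat below 0.05 m and horizontal distance between collar_blue and clip_blue below 0.01 m and z of collar_blue in the frame of clip_blue between 0.006 and 0.014 m and angle between collar_blue's own z axis and vertical below 0.15 rad and contact force between the fingers and collar_blue below 0.1 N and linear speed of collar_blue below 0.02 m/s) and horizontal distance between each of tip_fixed, tip_moving and clip_blue below 0.03 m and z of tip_fixed in the frame of clip_blue_top between 0.005 and 0.06 m and z of tip_moving in the frame of clip_blue_top between 0.005 and 0.06 m and distance between tip_fixed and tip_moving between 0.0155 and 0.0205 m and velocity of joint tweezers_arm between -0.1 and 0.1 rad/s and linear speed of tweezers below 0.02 m/s and angle between tweezers's own z axis and vertical below 0.3 rad and contact force between the fingers and tweezers above 1 N and contact force between tweezers and clip_blue below 0.05 N and contact force between tweezers and collar_blue below 0.05 N and distance of collar_green from where it was at the start of the episode below 0.03 m) or ((horizontal distance between clip_green and mat below 0.05 m and horizontal distance between collar_green and clip_green below 0.01 m and z of collar_green in the frame of clip_green between 0.006 and 0.014 m and angle between collar_green's own z axis and vertical below 0.15 rad and contact force between the fingers and collar_green below 0.1 N and linear speed of collar_green below 0.02 m/s) and horizontal distance between each of tip_fixed, tip_moving and clip_green below 0.03 m and z of tip_fixed in the frame of clip_green_top between 0.005 and 0.06 m and z of tip_moving in the frame of clip_green_top between 0.005 and 0.06 m and distance between tip_fixed and tip_moving between 0.0055 and 0.0105 m and velocity of joint tweezers_arm between -0.1 and 0.1 rad/s and linear speed of tweezers below 0.02 m/s and angle between tweezers's own z axis and vertical below 0.3 rad and contact force between the fingers and tweezers above 1 N and contact force between tweezers and clip_green below 0.05 N and contact force between tweezers and collar_green below 0.05 N and distance of collar_blue from where it was at the start of the episode below 0.03 m))); the arm keeps its last pose, push and grip.
It fails at once if the black clip a is pushed 30 mm or more from its place (distance of black_clip_a from where it was at the start of the episode above 0.03 m).
It fails at once if the black clip b is pushed 30 mm or more from its place (distance of black_clip_b from where it was at the start of the episode above 0.03 m).
It fails at once if the jar is pushed 30 mm or more from its place (distance of jar from where it was at the start of the episode above 0.03 m).
It fails at once if the screwdriver is pushed 30 mm or more from its place (distance of screwdriver from where it was at the start of the episode above 0.03 m).
It fails at once if the carton is pushed 30 mm or more from its place (distance of carton from where it was at the start of the episode above 0.03 m).
It also fails if it takes over 48 s, if anything falls off the work surface, if the arm or the gripper's body presses on something with over 40 N, if the wrist force passes 120 N, or if a joint passes its speed limit or range.

## Working session

There is one attempt and no reset: what is moved stays moved. The work goes in short steps, Python scripts to look and compute and a tool call to move; the robot and the scene stay as the last step left them, time stands still between calls to the robot, and variables do not carry over. Pictures are saved under pics/ and viewed, at most 13 in all, crops included, and the job is handed in when it is done.

Besides the shell and the picture viewer there is one more tool, called after "Emit:" as name(argument=value, ...), one argument or row to a line, values as JSON. step_arm: Moves the arm, as the interface text tells. Scaled input: -1 to 1 covers 0.5 m each way for a shift and pi/4 rad each way for a turn. Its arguments: {"type":"object","properties":{"targets":{"type":"string"}},"required":["targets"]}

```bash
ls; mkdir -p pics; cat > h.py <<'E'
import numpy as np, cv2
from workcell import bot
def K(i):
    f=210/np.tan(np.radians(i["vertical_fov"])/2)
    return np.array([[f,0,i["cx"]],[0,f,i["cy"]],[0,0,1.]]), np.array(i["D"],float)
def ray(i,uv):
    k,D=K(i); p=cv2.undistortPoints(np.array(uv,float).reshape(-1,1,2),k,D).reshape(-1,2)
    T=np.array(i["pose"]); d=np.c_[p[:,0],-p[:,1],-np.ones(len(p))]@T[:3,:3].T
    return T[:3,3],d
def plane(i,uv,z):
    o,d=ray(i,uv); return o+d*((z-o[2])/d[:,2])[:,None]
def proj(i,P):
    k,D=K(i); T=np.array(i["pose"]); c=(np.array(P,float).reshape(-1,3)-T[:3,3])@T[:3,:3]
    return cv2.projectPoints(c*[1,-1,-1],np.zeros(3),np.zeros(3),k,D)[0].reshape(-1,2)
def shot(n,f):
    i=bot.camera_info(n); im=bot.camera(n); cv2.imwrite(f"pics/{f}.png",im[:,:,::-1]); return i,im
def blobs(im,lo,hi,amin=60,smin=90,vmin=50):
    h=cv2.cvtColor(im,cv2.COLOR_RGB2HSV); m=cv2.inRange(h,(lo,smin,vmin),(hi,255,255))
    n,l,s,c=cv2.connectedComponentsWithStats(m); return [(s[j],c[j].round(1)) for j in range(1,n) if s[j][4]>=amin],l
E
python3 - <<'E'
from h import *
for n in("top","scene"):
    i,im=shot(n,n); print(n,i["vertical_fov"],i["cx"],i["cy"],i["D"],np.round(i["pose"],3).tolist())
    for nm,a,b in(("blue",95,130),("green",40,85)):
        for s,c in blobs(im,a,b)[0]: print(nm,s.tolist(),c,plane(i,c,.01).round(3).tolist())
print(bot.get_obs())
E
```

```text
pics
top 56.58419790119645 271.2361684406352 211.1954022379394 [-0.01460741  0.          0.          0.          0.        ] [[-0.014, 0.985, -0.17, 0.388], [-1.0, -0.018, -0.018, 0.009], [-0.021, 0.17, 0.985, 1.141], [0.0, 0.0, 0.0, 1.0]]
blue [242, 213, 17, 17, 159] [249.8 220.8] [[0.555, 0.093, 0.01]]
blue [259, 250, 13, 12, 71] [265.  255.4] [[0.454, 0.049, 0.01]]
green [329, 166, 16, 15, 105] [336.1 173.3] [[0.694, -0.166, 0.01]]
green [193, 254, 13, 12, 62] [198.9 259.8] [[0.444, 0.241, 0.01]]
scene 53.65475451793713 275.7725286248561 213.8033278098483 [-0.00288024  0.          0.          0.          0.        ] [[0.557, -0.703, 0.442, 1.004], [0.83, 0.465, -0.307, -0.293], [0.01, 0.538, 0.843, 0.886], [0.0, 0.0, 0.0, 1.0]]
blue [257, 179, 14, 12, 94] [263.8 184.6] [[0.453, 0.05, 0.01]]
blue [293, 194, 15, 19, 202] [300.  204.2] [[0.555, 0.093, 0.01]]
green [313, 147, 13, 9, 61] [319.4 151.1] [[0.441, 0.242, 0.01]]
green [233, 293, 17, 20, 251] [241.2 303.1] [[0.697, -0.167, 0.01]]
{'clock': 0.1, 'joint_pos': array([ 1.21599850e+00,  2.41366534e-01,  3.85298149e-03,  1.33519407e+00,
       -8.50425354e-06,  1.57076776e+00]), 'joint_vel': array([ 0.0002262 , -0.00258442,  0.00511988,  0.00128106,  0.00047807,
        0.00049426]), 'tau': array([ 8.14573752e-06, -3.73137474e+01,  2.53010416e+01,  1.08487453e-02,
        8.10980680e-06, -3.77627018e-06]), 'eef_pos': array([0.173506  , 0.46832621, 0.23048527]), 'tool_rot': array([ 1.76455765e-01,  9.84308107e-01, -9.41396144e-04, -1.64470818e-04]), 'ft_force': array([0.55916519, 0.36189015, 0.05335951]), 'ft_torque': array([-0.00238947, -0.01055643, -0.00501361]), 'grasp_force': 0.0, 'grip_width': 0.08581525691180425}
```

```bash
python3 - <<'E'
import cv2,numpy as np
a=cv2.imread("pics/top.png")[130:310,130:400]; cv2.imwrite("pics/topc.png",cv2.resize(a,None,fx=2.96,fy=2.96,interpolation=cv2.INTER_CUBIC))
a=cv2.imread("pics/scene.png")[110:350,170:450]; cv2.imwrite("pics/scenec.png",cv2.resize(a,None,fx=2.5,fy=2.5,interpolation=cv2.INTER_CUBIC))
E
```

```text
(no output)
```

View pics/topc.png

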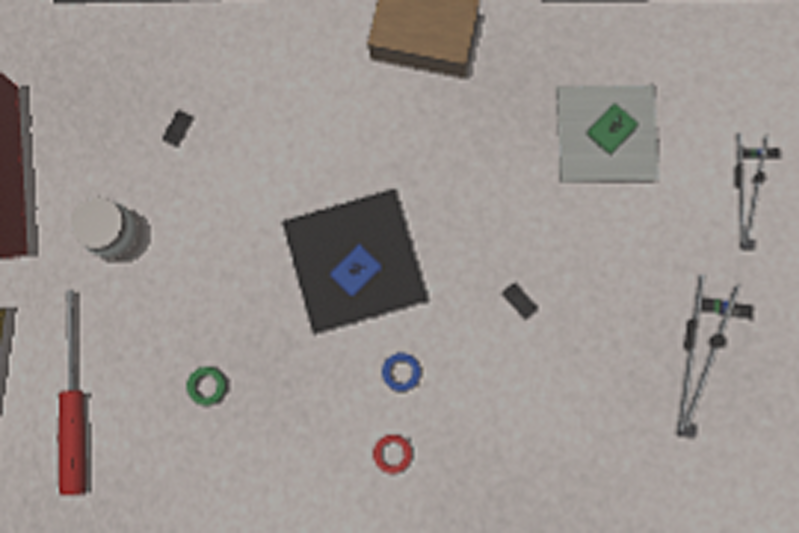

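View pics/scenec.png

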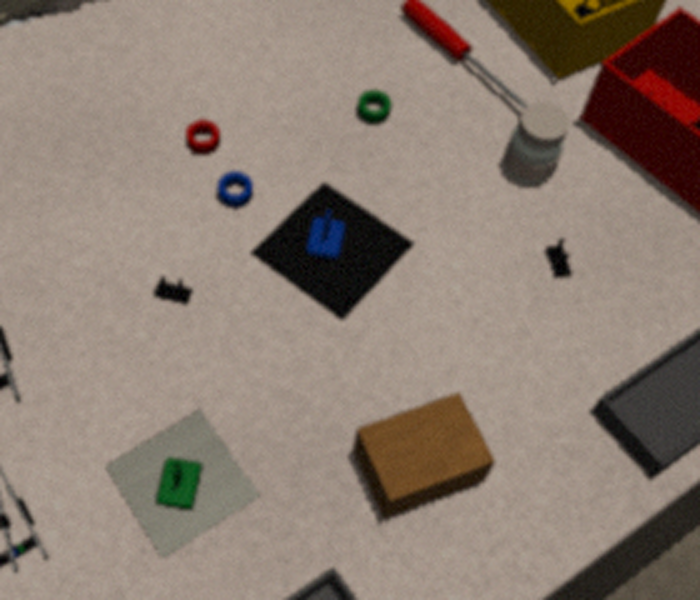

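The blue clip stands on the black mat (top crop ≈355,270), with the blue collar at (402,372) and the green one at (207,386). The red ring at (393,453) is a decoy. The larger tweezers are the nearer pair: hinge (687,430), fixed arm on the left, tips (700,278) and (737,290). I'm going to a viewpoint above the collar and clip.

Emit:
step_arm(
  targets="1 0.65 -0.8 0.04 0 0 0.45;1 0.65 -0.8 0.04 0 0 0.45;1 0.65 -0.8 0.04 0 0 0.45;1 0.65 -0.8 0.04 0 0 0.45;1 0.65 -0.8 0.04 0 0 0.45;1 0.65 -0.8 0.04 0 0 0.45;1 0.65 -0.8 0.04 0 0 0.45;1 0.65 -0.8 0.04 0 0 0.45;1 0.65 -0.8 0.04 0 0 0.45;1 0.65 -0.8 0.04 0 0 0.45",
)

```text
clock: 0.93
eef_pos: [0.4287, 0.1539, 0.2468]
tool_rot: [0.001, 1.0, -0.0, -0.0]
ft_force: [0.3, -0.1, 0.0]
grip_width: 0.0857
grasp_force: 0.0
```

Emit:
step_arm(
  targets="1 0 0 0 0 0 0;1 0 0 0 0 0 0",
)

```text
clock: 1.1
eef_pos: [0.4289, 0.1539, 0.2465]
tool_rot: [0.003, 1.0, -0.0, -0.001]
ft_force: [-0.5, -0.5, -0.6]
grip_width: 0.0856
grasp_force: 0.0
```

Emit:
step_arm(
  targets="1 0.1 -0.17 0 0 0 0;1 0.1 -0.17 0 0 0 0;1 0.1 -0.17 0 0 0 0;1 0.1 -0.17 0 0 0 0;1 0.1 -0.17 0 0 0 0",
)

```text
clock: 1.52
eef_pos: [0.4775, 0.0717, 0.2465]
tool_rot: [0.001, 1.0, 0.0, -0.001]
ft_force: [0.5, -0.3, -0.4]
grip_width: 0.0851
grasp_force: 0.0
```

```bash
cat > m.py <<'E'
from h import *
import sys
def rect(i,im,lo,hi,z,amin=150):
    bl,l=blobs(im,lo,hi,amin)
    h=cv2.cvtColor(im,cv2.COLOR_RGB2HSV); m=cv2.inRange(h,(lo,90,50),(hi,255,255))
    for c in cv2.findContours(m,cv2.RETR_EXTERNAL,cv2.CHAIN_APPROX_NONE)[0]:
        if cv2.contourArea(c)<amin: continue
        for zz in z:
            P=(plane(i,c.reshape(-1,2),zz)[:,:2]*1000).astype(np.float32)
            (e,r)=cv2.minEnclosingCircle(P); q=cv2.minAreaRect(P)
            print(zz,"px",c.reshape(-1,2).mean(0).round(),"circ",np.round(e,1),round(r,1),"rect",np.round(q[0],1),np.round(q[1],1),round(q[2],1))
E
python3 - <<'E'
from m import *
i,im=shot("wrist","w1"); print(bot.get_obs()["eef_pos"],np.round(i["pose"],3).tolist())
rect(i,im,95,130,(.012,.016))
E
```

```text
[0.47719364 0.0722256  0.24657973] [[0.001, -0.947, -0.322, 0.395], [1.0, 0.001, 0.001, 0.073], [-0.001, -0.322, 0.947, 0.389], [0.0, 0.0, 0.0, 1.0]]
0.012 px [294. 232.] circ [555.2  94.2] 26.4 rect [555.3  94.6] [36.2 44.5] 43.3
0.016 px [294. 232.] circ [553.5  94. ] 26.1 rect [553.6  94.4] [35.9 44. ] 43.3
0.012 px [258. 153.] circ [454.9  50.8] 18.6 rect [454.7  50.3] [36.1 35.9] 89.9
0.016 px [258. 153.] circ [454.3  51. ] 18.4 rect [454.1  50.5] [35.7 35.6] 89.9
```

View pics/w1.png

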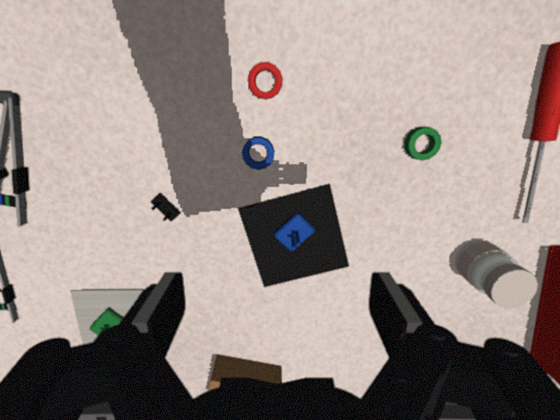

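The wrist view shows the collar at px (258,153), which gives (0.454, 0.0505). The clip foot is at (294,232), giving (0.555, 0.0945). The sizes agree with those given.

Emit:
step_arm(
  targets="1 -0.05 -0.038 -0.36 0 0 0;1 -0.05 -0.038 -0.36 0 0 0;1 -0.05 -0.038 -0.36 0 0 0;1 -0.05 -0.038 -0.36 0 0 0;1 -0.05 -0.038 -0.36 0 0 0;1 -0.05 -0.038 -0.36 0 0 0;1 -0.05 -0.038 -0.36 0 0 0;1 -0.05 -0.038 -0.36 0 0 0",
)

```text
clock: 2.23
eef_pos: [0.4546, 0.0533, 0.0686]
tool_rot: [-0.0, 1.0, 0.0, 0.002]
ft_force: [0.6, -0.0, 0.5]
grip_width: 0.0853
grasp_force: 0.0
```

```bash
python3 - <<'E'
from m import *
i,im=shot("wrist","w2"); o=bot.get_obs(); print(o["eef_pos"],o["tool_rot"])
rect(i,im,95,130,(.012,.016))
E
```

```text
[0.45518921 0.05311585 0.06904388] [-1.53162902e-04  9.99997442e-01  3.58185065e-04  2.22809603e-03]
0.012 px [332. 355.] circ [559.8 103.1] 35.0 rect [560.7 101.5] [59.5 45.6] 44.2
0.016 px [332. 355.] circ [556.  102.1] 34.3 rect [556.9 100.6] [58.3 44.6] 44.2
0.012 px [272. 227.] circ [454.2  50.5] 20.7 rect [454.3  50.7] [40.9 36.7] 0.0
0.016 px [272. 227.] circ [452.5  50.6] 20.2 rect [452.7  50.8] [40.1 36. ] 0.0
```

Emit:
step_arm(
  targets="1 -0.002 -0.005 -0.13 0 0 0;1 -0.002 -0.005 -0.13 0 0 0;1 -0.002 -0.005 -0.13 0 0 0;0 -0.002 -0.005 -0.13 0 0 0;-0.4 -0.002 -0.005 -0.13 0 0 0;-0.4 -0.002 -0.005 -0.13 0 0 0;-0.4 -0.002 -0.005 -0.13 0 0 0;-0.4 -0.002 -0.005 -0.13 0 0 0;-0.4 -0.002 -0.005 -0.13 0 0 0;-0.4 -0.002 -0.005 -0.13 0 0 0",
)

```text
clock: 3.12
eef_pos: [0.4541, 0.0497, 0.0041]
tool_rot: [0.001, 1.0, 0.0, 0.002]
ft_force: [-0.2, -0.2, 7.4]
grip_width: 0.0347
grasp_force: 59.7
```

Emit:
step_arm(
  targets="-0.4 0 0 0.05 0 0 0;-0.4 0 0 0.1 0 0 0;-0.4 0 0 0.15 0 0 0;-0.4 0 0 0.15 0 0 0;-0.4 0 0 0.15 0 0 0",
)

```text
clock: 3.53
eef_pos: [0.4542, 0.0496, 0.0793]
tool_rot: [0.001, 1.0, 0.0, 0.003]
ft_force: [-0.9, 0.6, -0.8]
grip_width: 0.0348
grasp_force: 60.3
```

```bash
python3 - <<'E'
from m import *
i,im=shot("wrist","w3"); o=bot.get_obs(); print(o["eef_pos"],o["tool_rot"],o["grip_width"],o["grasp_force"],o["ft_force"])
z=o["eef_pos"][2]; rect(i,im,95,130,(.012,z+.01,z+.015))
j,t=shot("scene","s2"); k=t[110:290,200:400]; w=im[150:420,130:430]
cv2.imwrite("pics/c3.png",np.hstack([cv2.resize(w,(440,396)),cv2.resize(k,(356,396)[:2])])[:,:,::-1])
E
```

```text
[0.45288662 0.04948263 0.07797951] [7.30368138e-04 9.99998870e-01 1.33512188e-04 1.30715900e-03] 0.03458923485964244 60.26291239075363 [-0.1789392  -0.26408724 -0.15410629]
0.012 px [315. 345.] circ [560.5  84.8] 19.9 rect [562.4  80.7] [39.4 18.2] 24.3
0.08797950563795934 px [315. 345.] circ [491.8  72.5] 12.7 rect [492.9  69.9] [25.1 11.6] 24.3
0.09297950563795934 px [315. 345.] circ [487.2  71.6] 12.2 rect [488.4  69.1] [24.2 11.2] 24.3
0.012 px [277. 280.] circ [501.   50.3] 34.7 rect [501.1  50.3] [69.1 56. ] 1.3
0.08797950563795934 px [277. 280.] circ [453.8  50.5] 22.1 rect [453.9  50.5] [44.  35.7] 1.3
0.09297950563795934 px [277. 280.] circ [450.7  50.5] 21.3 rect [450.8  50.5] [42.4 34.3] 1.3
```

View pics/c3.png

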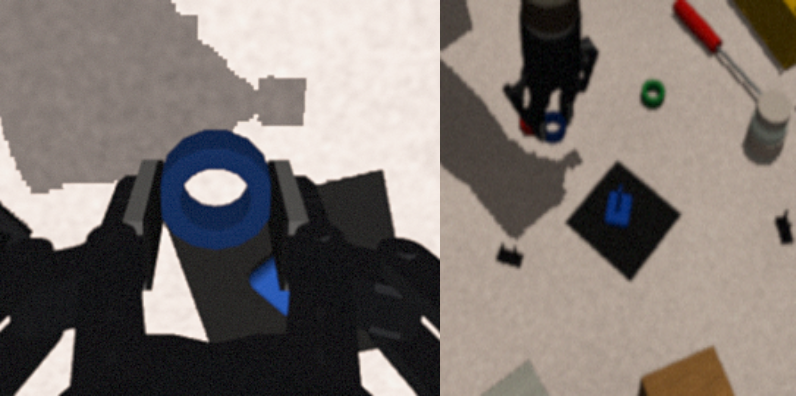

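The collar is held level: ring at crop (215,187) between the pads, clip still behind. I'm carrying it over the prongs, 24 mm clear.

Emit:
step_arm(
  targets="-0.4 0.05 0.022 0 0 0 0;-0.4 0.1 0.044 0 0 0 0;-0.4 0.15 0.065 0 0 0 0;-0.4 0.204 0.088 0 0 0 0;-0.4 0.204 0.088 0 0 0 0;-0.4 0.204 0.088 0 0 0 0;-0.4 0.204 0.088 0 0 0 0",
)

```text
clock: 4.22
eef_pos: [0.5523, 0.0931, 0.0753]
tool_rot: [0.001, 1.0, -0.0, -0.002]
ft_force: [-0.1, -0.4, -0.4]
grip_width: 0.0343
grasp_force: 60.3
```

```bash
python3 - <<'E'
from m import *
i,im=shot("wrist","w4"); o=bot.get_obs(); print(o["eef_pos"],o["tool_rot"],o["grip_width"])
j,t=shot("scene","s4"); k=t[150:250,230:350]; w=im[180:400,160:400]
p=[[.555,.094,.05]]; print(proj(i,p),proj(j,p), proj(j,[[.555,.094,.086]]))
cv2.imwrite("pics/c4.png",np.hstack([cv2.resize(w,(432,396),interpolation=2),cv2.resize(k,(365,304),interpolation=2)[:396].__array__() if 0 else cv2.copyMakeBorder(cv2.resize(k,(365,304),interpolation=2),0,92,0,0,0)])[:,:,::-1])
E
```

```text
[0.55211418 0.09290251 0.07567488] [ 7.62112127e-04  9.99997854e-01 -3.60779494e-04 -1.89235761e-03] 0.03473914824016408
[[276.77863519 254.35727163]] [[301.14565122 194.97657467]] [[302.07938885 186.28783195]]
```

View pics/c4.png

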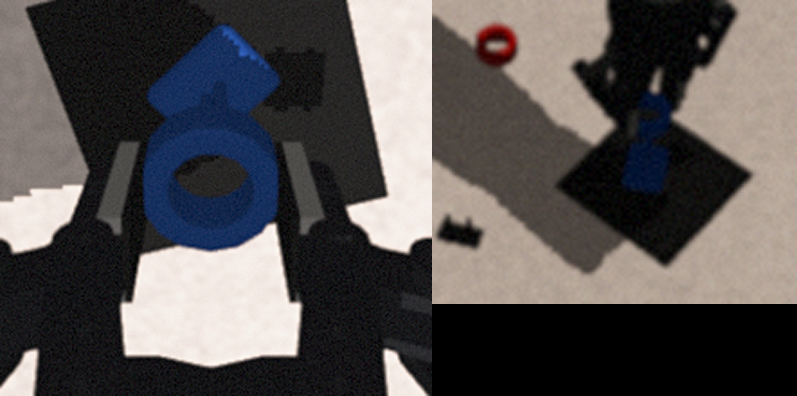

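```bash
python3 - <<'E'
from m import *
i=bot.camera_info("wrist"); P=plane(i,[[283.3,195],[242,235.6],[316.7,221.7]],.012)*1000
print(P.round(1),(P[1]+P[2])/2,np.linalg.norm(P[0]-P[1]),np.linalg.norm(P[0]-P[2]))
j=bot.camera_info("top"); im=cv2.imread("pics/top.png")[:,:,::-1]; rect(j,im,95,130,(.012,),100)
j=bot.camera_info("scene"); im=cv2.imread("pics/scene.png")[:,:,::-1]; rect(j,im,95,130,(.012,),150)
o=bot.get_obs();print(o["eef_pos"])
E
```

```text
[[530.8  98.1  12. ]
 [560.1  69.5  12. ]
 [549.8 121.1  12. ]] [554.98816384  95.33290611  12.        ] 40.98607081003857 29.85914332400442
0.012 px [265. 255.] circ [453.5  49.4] 17.8 rect [453.2  49.4] [34.6 31.6] 89.1
0.012 px [250. 221.] circ [554.5  92.2] 24.3 rect [555.3  92.9] [31.5 41.6] 44.5
0.012 px [300. 204.] circ [553.2  94.1] 28.5 rect [553.1  95.4] [33.9 55. ] 45.5
[0.55231542 0.09287865 0.07608759]
```

Emit:
step_arm(
  targets="-0.4 0.0055 0.001 -0.02 0 0 0;-0.4 0.0055 0.001 -0.04 0 0 0;-0.4 0.0055 0.001 -0.06 0 0 0;-0.4 0.0055 0.001 -0.08 0 0 0;-0.4 0.0055 0.001 -0.1 0 0 0;-0.4 0.0055 0.001 -0.11 0 0 0;-0.4 0.0055 0.001 -0.11 0 0 0;-0.4 0.0055 0.001 -0.11 0 0 0",
)

```text
clock: 4.98
eef_pos: [0.5566, 0.0939, 0.0214]
tool_rot: [0.001, 1.0, -0.0, -0.001]
ft_force: [0.3, 0.1, -0.9]
grip_width: 0.0348
grasp_force: 60.3
```

Emit:
step_arm(
  targets="-0.4 -0.002 0 -0.005 0 0 0;-0.4 -0.002 0 -0.01 0 0 0;-0.4 -0.002 0 -0.01 0 0 0;-0.4 -0.002 0 -0.01 0 0 0",
)

```text
clock: 5.32
eef_pos: [0.556, 0.0939, 0.0171]
tool_rot: [0.001, 1.0, 0.0, 0.0]
ft_force: [-0.5, -0.1, -0.5]
grip_width: 0.035
grasp_force: 60.3
```

Emit:
step_arm(
  targets="-0.1 0 0 0 0 0 0;0.2 0 0 0 0 0 0;0.6 0 0 0 0 0 0;0.6 0 0 0 0 0 0;0.6 0 0 0 0 0 0;0.6 0 0 0.05 0 0 0;0.6 0 0 0.12 0 0 0;0.6 0 0 0.2 0 0 0;0.6 -0.05 -0.05 0.28 0 0 0;0.6 -0.1 -0.1 0.36 0 0 0",
)

```text
clock: 6.15
eef_pos: [0.5174, 0.0552, 0.1813]
tool_rot: [-0.0, 1.0, 0.0, 0.001]
ft_force: [0.0, 0.2, 0.1]
grip_width: 0.0681
grasp_force: 0.0
```

```bash
python3 - <<'E'
from m import *
i,im=shot("wrist","w5"); o=bot.get_obs(); print(o["eef_pos"])
rect(i,im,95,130,(.012,.028))
j,t=shot("scene","s5"); k=t[150:250,230:350]; w=im[130:330,160:400]
cv2.imwrite("pics/c5.png",np.hstack([cv2.resize(w,(432,360),interpolation=2),cv2.resize(k,(360,360),interpolation=2)])[:,:,::-1])
E
```

```text
[0.51605758 0.05191995 0.18768125]
0.012 px [315. 223.] circ [556.6  96. ] 27.4 rect [559.3  97. ] [45.6 46.4] 43.3
0.028 px [315. 223.] circ [550.3  93.9] 26.0 rect [552.9  94.9] [43.3 44. ] 43.3
```

View pics/c5.png

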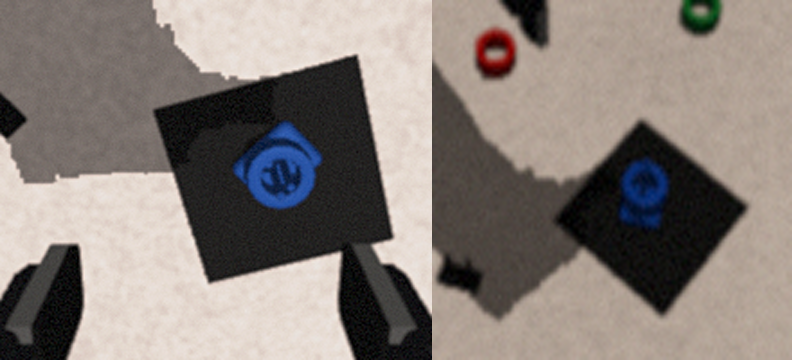

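The collar is seated: both prongs show through its hole at crop (280,178), and the foot's corners show beneath it. Next, the tweezers.

Emit:
step_arm(
  targets="1 -0.1 -0.56 0.12 0 0 0;1 -0.1 -0.56 0.12 0 0 0;1 -0.1 -0.56 0.12 0 0 0;1 -0.1 -0.56 0.12 0 0 0;1 -0.1 -0.56 0.12 0 0 0;1 -0.1 -0.56 0.12 0 0 0;1 -0.1 -0.56 0.12 0 0 0;1 -0.1 -0.56 0.12 0 0 0;1 -0.1 -0.56 0.12 0 0 0;1 -0.1 -0.56 0.12 0 0 0",
)

```text
clock: 7.08
eef_pos: [0.4666, -0.2248, 0.2386]
tool_rot: [0.001, 1.0, 0.001, -0.001]
ft_force: [-0.2, 0.6, -0.2]
grip_width: 0.0854
grasp_force: 0.0
```

```bash
python3 - <<'E'
from m import *
i,im=shot("wrist","w6"); o=bot.get_obs(); print(o["eef_pos"],o["tool_rot"],np.round(i["pose"],3).tolist())
w=im[40:320,120:480]; cv2.imwrite("pics/c6.png",cv2.resize(w,(771,600),interpolation=2)[:,:,::-1])
E
```

```text
[ 0.466725   -0.22405746  0.23855788] [ 2.60288661e-04  9.99999545e-01  6.14812755e-04 -6.80958978e-04] [[0.002, -0.947, -0.322, 0.384], [1.0, 0.002, 0.001, -0.224], [-0.0, -0.322, 0.947, 0.381], [0.0, 0.0, 0.0, 1.0]]
```

View pics/c6.png

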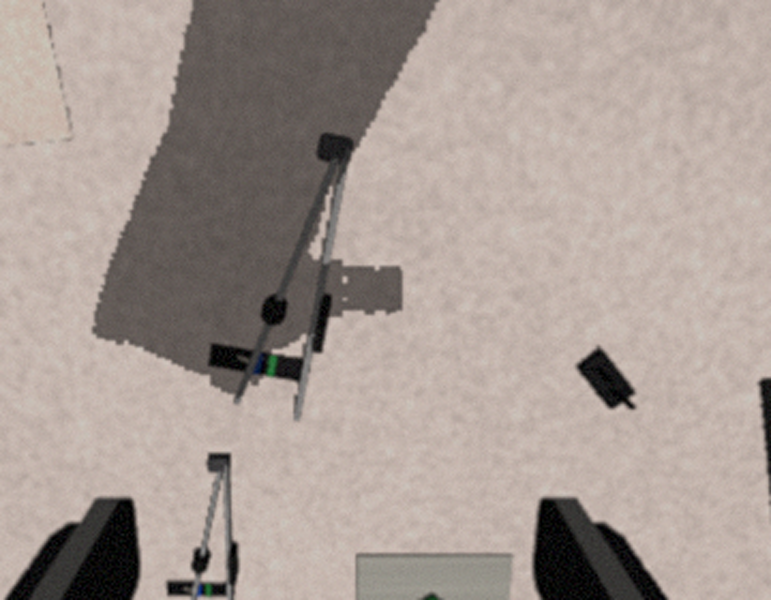

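```bash
python3 - <<'E'
from m import *
i=bot.camera_info("wrist"); s=771/360
c=lambda a:np.array(a,float)/s+[120,40]
n=["tipF","tipM","gF","gM","hinge"]
for z,(k) in ((.013,[(298,417),(237,402)]),(.02,[(330,296),(324,351),(274,303)]),(.013,[(341,165)]),(.012,[(335,148)])): print(z,(plane(i,c(k),z)*1000).round(1).tolist())
a=plane(i,c([(341,165),(298,417)]),.013); d=(a[1]-a[0])[:2]; print(np.degrees(np.arctan2(d[1],d[0])),np.linalg.norm(d))
E
```

```text
0.013 [[543.9, -244.9, 13.0], [534.5, -279.7, 13.0]]
0.02 [[470.7, -226.1, 20.0], [501.5, -229.5, 20.0], [474.5, -256.1, 20.0]]
0.013 [[403.7, -220.3, 13.0]]
0.012 [[395.5, -223.3, 12.0]]
-9.952493074361733 0.1423166823686174
```

The big tweezers: hinge at crop (335,148), fixed tip (298,417), moving tip (237,402), grips at (326,322) and (274,309). Their origin comes out at about (0.483, -0.2455), heading -10°, and the lengths check. I'm going over them with the closing line turned by -10°.

Emit:
step_arm(
  targets="1 0.033 -0.044 -0.3 0 0 -0.222;1 0.033 -0.044 -0.3 0 0 -0.222;1 0.033 -0.044 -0.3 0 0 -0.222;1 0.033 -0.044 -0.3 0 0 -0.222;1 0.033 -0.044 -0.3 0 0 -0.222;1 0.033 -0.044 -0.3 0 0 -0.222;1 0.033 -0.044 -0.3 0 0 -0.222",
)

```text
clock: 7.72
eef_pos: [0.4846, -0.2462, 0.0909]
tool_rot: [0.087, 0.996, -0.0, 0.001]
ft_force: [0.3, 0.1, 0.4]
grip_width: 0.0855
grasp_force: 0.0
```

```bash
python3 - <<'E'
from m import *
i,im=shot("wrist","w7"); o=bot.get_obs(); print(o["eef_pos"],o["tool_rot"])
u=np.array([np.cos(-.1737),np.sin(-.1737)]); v=np.array([-u[1],u[0]]); O=np.array([.483,-.2455])
P=lambda x,y,z:np.r_[O+x*u+y*v,z]
pts=[P(.06,.009,.013),P(.06,-.023,.013),P(0,.018,.02),P(0,-.012,.02),P(0,-.019,.02)]
q=proj(i,pts); print(q.round(1).tolist())
w=im[120:370,110:450].copy(); w=cv2.resize(w,None,fx=2.3,fy=2.3,interpolation=2)
for a in q: cv2.circle(w,tuple(int(x) for x in (a-[110,120])*2.3),3,(255,0,0),1)
cv2.imwrite("pics/c7.png",w[:,:,::-1])
E
```

```text
[ 0.48512223 -0.24682657  0.09175385] [ 8.69264273e-02  9.96212958e-01 -6.50510196e-04  1.76480283e-03]
[[287.5, 287.3], [246.8, 287.3], [301.5, 219.1], [259.0, 219.1], [249.1, 219.1]]
```

View pics/c7.png

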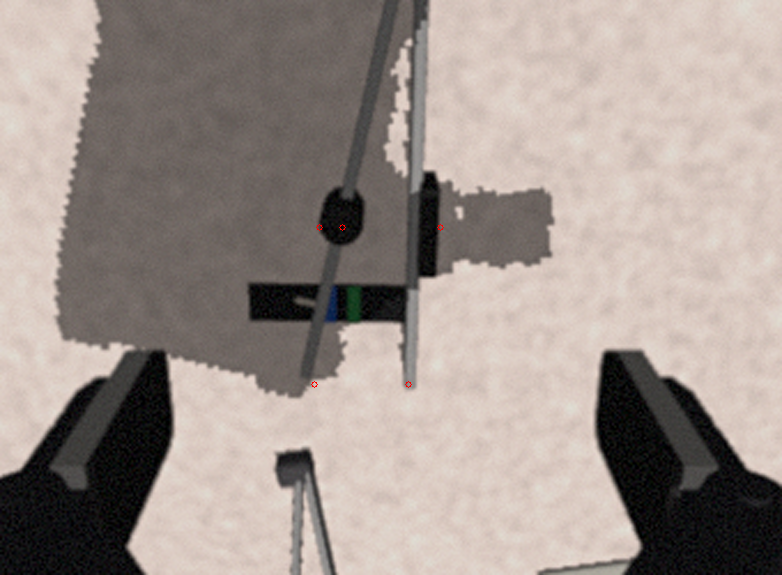

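Everything lines up with the model points: the grips at crop (440,227) and (342,215), the tips at row 384. Descending.

Emit:
step_arm(
  targets="1 -0.004 0 -0.06 0 0 0;1 -0.004 0 -0.12 0 0 0;0.5 -0.004 0 -0.165 0 0 0;0.3 -0.004 0 -0.172 0 0 0;0.1 -0.004 0 -0.172 0 0 0;0.1 -0.004 0 -0.172 0 0 0;0.1 -0.004 0 -0.172 0 0 0",
)

```text
clock: 8.35
eef_pos: [0.4835, -0.2481, 0.006]
tool_rot: [0.088, 0.996, -0.001, 0.002]
ft_force: [0.3, 0.7, 0.3]
grip_width: 0.0469
grasp_force: 0.0
```

Emit:
step_arm(
  targets="0 0 0 0 0 0 0;-0.1 0 0 0 0 0 0;-0.18 0 0 0 0 0 0;-0.24 0 0 0 0 0 0;-0.3 0 0 0 0 0 0;-0.3 0 0 0 0 0 0;-0.3 0 0 0 0 0 0",
)

```text
clock: 8.93
eef_pos: [0.4829, -0.2478, 0.0052]
tool_rot: [0.088, 0.996, -0.001, 0.002]
ft_force: [0.1, 1.5, 6.9]
grip_width: 0.0299
grasp_force: 10.2
```

```bash
python3 - <<'E'
from m import *
i,im=shot("wrist","w8"); o=bot.get_obs(); print(o["eef_pos"],o["tool_rot"],o["grip_width"],o["grasp_force"],o["ft_force"])
w=im[180:420,130:430]; cv2.imwrite("pics/c8.png",cv2.resize(w,None,fx=2.5,fy=2.5,interpolation=2)[:,:,::-1])
E
```

```text
[ 0.48290548 -0.24778299  0.00522368] [ 8.76365933e-02  9.96150743e-01 -6.09619385e-04  1.77550655e-03] 0.030096962341801425 10.15521423483733 [-1.09933898  0.53581796  7.31293634]
```

View pics/c8.png

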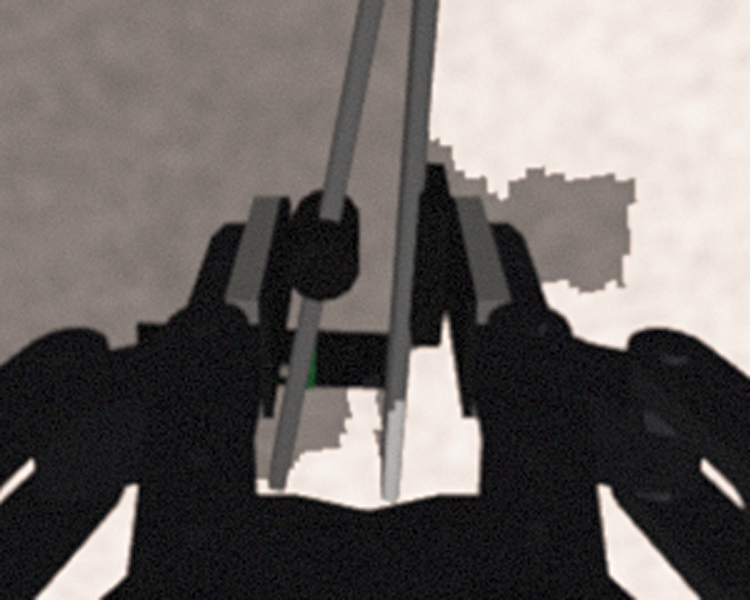

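```bash
python3 - <<'E'
from m import *
i=bot.camera_info("wrist"); c=lambda a:np.array(a,float)/2.5+[130,180]
a=plane(i,c([(291,485),(380,497),(270,485),(400,497)]),.0145)*1000; print(a.round(1).tolist(),np.linalg.norm(a[0]-a[1]),np.linalg.norm(a[2]-a[3]))
k,D=K(i); print(k[0,0]); s=cv2.imread("pics/w8.png"); print(s[371:378].mean())
w=im=cv2.imread("pics/w8.png"); 
for r in (360,365,370): 
    g=w[r,230:300].sum(1); print(r,g.tolist())
E
```

```text
[[534.4, -272.0, 14.5], [540.9, -254.1, 14.5], [533.7, -276.4, 14.5], [541.6, -250.0, 14.5]] 19.01823748500765 27.582248749437575
323.0235165255919
112.29353741496598
360 [50, 120, 262, 360, 376, 389, 383, 404, 367, 265, 233, 250, 246, 272, 264, 257, 257, 313, 370, 370, 380, 414, 517, 536, 545, 545, 544, 552, 589, 693, 717, 706, 706, 706, 709, 712, 711, 708, 716, 714, 714, 713, 714, 717, 708, 710, 712, 705, 715, 719, 719, 517, 263, 229, 419, 515, 534, 526, 513, 494, 511, 684, 711, 711, 701, 703, 698, 697, 700, 694]
365 [56, 84, 225, 342, 366, 354, 369, 344, 265, 237, 258, 258, 260, 246, 259, 246, 298, 476, 685, 708, 701, 704, 700, 704, 708, 713, 716, 721, 724, 718, 723, 717, 713, 719, 714, 713, 717, 718, 712, 714, 711, 704, 701, 698, 693, 699, 697, 694, 697, 713, 730, 714, 454, 325, 446, 522, 542, 523, 511, 471, 514, 675, 708, 704, 705, 702, 705, 700, 708, 699]
370 [37, 63, 199, 337, 363, 357, 348, 290, 243, 261, 253, 252, 257, 234, 343, 597, 707, 711, 692, 685, 694, 694, 703, 702, 709, 714, 717, 718, 717, 719, 712, 715, 721, 717, 719, 713, 720, 709, 712, 715, 709, 702, 701, 697, 701, 694, 702, 699, 700, 702, 716, 699, 448, 382, 483, 522, 530, 520, 513, 501, 575, 681, 703, 704, 704, 702, 705, 695, 696, 699]
```

```bash
python3 - <<'E'
from m import *
im=cv2.imread("pics/w8.png")
for r in range(321,335,2): print(r,[tuple(int(x) for x in p) for p in im[r,236:260]])
i=bot.camera_info("wrist")
print(plane(i,[[243,329],[256.5,329]],.002)*1000, plane(i,[[243,329],[256.5,329]],.0)*1000)
E
```

```text
321 [(15, 14, 16), (26, 33, 31), (16, 8, 6), (12, 11, 14), (16, 16, 17), (22, 23, 27), (19, 14, 14), (9, 5, 3), (21, 19, 24), (16, 15, 15), (43, 41, 45), (72, 76, 73), (83, 78, 84), (85, 82, 86), (84, 89, 90), (84, 88, 89), (87, 85, 90), (87, 87, 89), (75, 78, 74), (53, 73, 44), (30, 50, 29), (12, 12, 3), (6, 11, 16), (13, 11, 16)]
323 [(25, 23, 22), (22, 17, 21), (18, 18, 20), (12, 14, 17), (18, 15, 15), (0, 0, 0), (8, 5, 8), (18, 17, 16), (0, 11, 5), (28, 27, 29), (60, 60, 60), (80, 81, 83), (87, 87, 89), (84, 85, 87), (88, 91, 89), (89, 93, 92), (87, 88, 89), (84, 86, 86), (66, 77, 65), (49, 76, 40), (29, 45, 21), (13, 12, 11), (15, 12, 11), (19, 18, 17)]
325 [(14, 18, 17), (27, 31, 32), (26, 26, 26), (10, 16, 12), (12, 15, 14), (4, 7, 9), (33, 30, 31), (45, 44, 48), (38, 38, 43), (45, 43, 45), (66, 64, 67), (81, 80, 85), (92, 91, 93), (87, 88, 88), (90, 91, 92), (90, 90, 95), (86, 88, 89), (81, 83, 83), (55, 76, 53), (35, 68, 28), (25, 41, 18), (2, 3, 4), (20, 27, 23), (17, 16, 20)]
327 [(3, 9, 8), (10, 7, 7), (21, 19, 27), (4, 2, 0), (11, 4, 7), (30, 33, 38), (71, 76, 80), (92, 
[... 727 characters left out ...]
, (86, 86, 89), (87, 89, 89), (91, 92, 90), (85, 86, 88), (90, 90, 94), (78, 81, 81), (45, 73, 42), (40, 70, 24), (31, 66, 27), (12, 27, 13), (12, 14, 13), (0, 2, 5), (27, 25, 26)]
333 [(21, 23, 24), (19, 15, 26), (25, 24, 21), (1, 0, 0), (21, 25, 25), (33, 37, 40), (41, 42, 43), (33, 36, 38), (54, 54, 57), (74, 76, 78), (86, 85, 84), (84, 87, 88), (85, 86, 88), (86, 89, 90), (84, 85, 87), (81, 82, 83), (64, 74, 59), (46, 76, 34), (32, 75, 22), (39, 65, 29), (32, 33, 23), (20, 18, 19), (19, 19, 18), (20, 13, 13)]
[[ 516.00815585 -271.25284666    2.        ]
 [ 517.29453406 -264.0043169     2.        ]] [[ 517.58491787 -271.79284959    0.        ]
 [ 518.8889809  -264.44466881    0.        ]]
```

```bash
cat > ang.py <<'E'
from m import *
def seg(im,rows,c0,c1):
    # centre of the grey (150..315) run nearest to a straight line between c0 and c1
    out=[]
    for k,r in enumerate(rows):
        c=c0+(c1-c0)*k/(len(rows)-1); g=im[r].astype(int).sum(1); x=np.arange(int(c)-8,int(c)+9)
        m=(g[x]>150)&(g[x]<315)
        if m.sum()>=3: out.append((x[m].mean(),r))
    return np.array(out)
def fit(i,p,z):
    P=plane(i,p,z)[:,:2]; vx,vy,x,y=cv2.fitLine(P.astype(np.float32),cv2.DIST_HUBER,0,.01,.001).ravel()
    s=np.sign(vx); return np.arctan2(vy*s,vx*s),np.array([x,y])
E
python3 - <<'E'
from ang import *
im=cv2.imread("pics/w8.png")[:,:,::-1]; i=bot.camera_info("wrist")
# crop->px : x/2.5+130, y/2.5+180
L=np.r_[seg(im,range(182,255),277.5,262),seg(im,range(310,372),254,241)]
R=seg(im,range(182,330),300,290)
for n,p in(("L",L),("R",R)): print(n,len(p),p[::12].round(1).tolist())
for z in(.008,.014):
    a,pa=fit(i,L,z); b,pb=fit(i,R,z); print(z,a,b,"angle",b-a)
print(im[200,250:310].astype(int).sum(1).tolist())
E
```

```text
L 135 [[278.0, 182.0], [275.5, 194.0], [273.0, 206.0], [270.5, 218.0], [268.5, 230.0], [266.0, 242.0], [263.5, 254.0], [251.0, 321.0], [248.5, 333.0], [244.8, 345.0], [243.5, 357.0], [240.5, 369.0]]
R 148 [[299.0, 182.0], [298.5, 194.0], [297.5, 206.0], [296.5, 218.0], [295.5, 230.0], [295.0, 242.0], [294.0, 254.0], [292.0, 266.0], [291.5, 278.0], [290.5, 290.0], [290.0, 302.0], [289.5, 314.0], [288.5, 326.0]]
0.008 -0.36371398 -0.2281063 angle 0.13560767
0.014 -0.36371294 -0.2280993 angle 0.13561364
[368, 361, 373, 360, 378, 381, 382, 384, 382, 381, 378, 384, 368, 356, 373, 372, 372, 369, 360, 316, 252, 238, 263, 274, 278, 266, 270, 271, 252, 278, 339, 366, 355, 352, 356, 357, 358, 369, 378, 374, 382, 387, 372, 289, 204, 205, 254, 261, 256, 258, 250, 243, 232, 331, 583, 687, 685, 679, 680, 686]
```

The angle between the arms is 0.1356 rad, so the tip gap is 20.3 mm, which agrees with the measured width of 30.1 mm. I'll squeeze 1.2 mm more and lift.

Emit:
step_arm(
  targets="-0.33 0 0 0 0 0 0;-0.33 0 0 0.01 0 0 0;-0.33 0 0 0.03 0 0 0;-0.33 0 0 0.06 0 0 0;-0.33 0 0 0.1 0 0 0;-0.33 0 0 0.15 0 0 0;-0.33 0 0 0.2 0 0 0;-0.33 0 0 0.2 0 0 0;-0.33 0 0 0.2 0 0 0",
)

```text
clock: 9.73
eef_pos: [0.4826, -0.2478, 0.1057]
tool_rot: [0.088, 0.996, -0.001, 0.002]
ft_force: [0.5, 0.3, -0.2]
grip_width: 0.0287
grasp_force: 8.4
```

```bash
python3 - <<'E'
from m import *
i,im=shot("wrist","w9"); o=bot.get_obs(); print(o["eef_pos"],o["tool_rot"],o["grip_width"],o["grasp_force"],o["ft_force"])
j,t=shot("scene","s9"); e=o["eef_pos"]; q=proj(j,[e])[0].astype(int); print(q)
w=cv2.resize(im[180:420,130:430],(500,400),interpolation=2); y,x=max(q[1]-50,0),max(q[0]-35,0); k=cv2.resize(t[y:y+100,x:x+75],(300,400),interpolation=2)
cv2.imwrite("pics/c9.png",np.hstack([w,k])[:,:,::-1])
E
```

```text
[ 0.48146393 -0.24715953  0.1040896 ] [ 8.77668496e-02  9.96140910e-01 -1.93674364e-04  4.80652147e-04] 0.028736352453660956 8.445845005335286 [-0.37270781  0.28356079 -1.14520676]
[155 228]
```

View pics/c9.png

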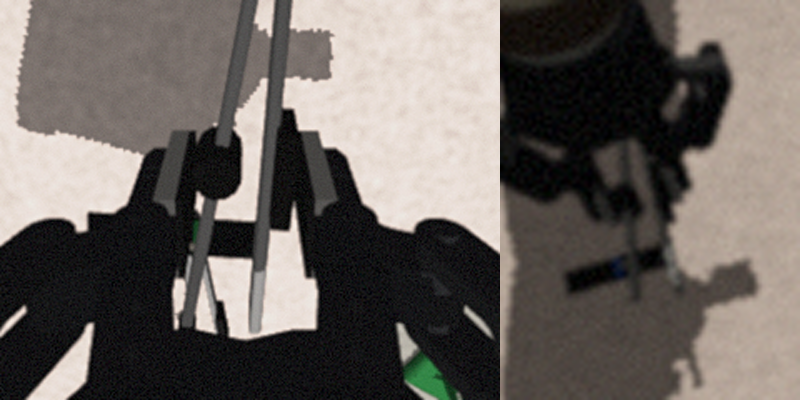

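```bash
python3 - <<'E'
from ang import *
im=cv2.imread("pics/w9.png")[:,:,::-1]; i=bot.camera_info("wrist"); e=bot.get_obs()["eef_pos"]
c=lambda x:x*.6+130
L=np.r_[seg(im,range(182,255),c(251),c(221)),seg(im,range(310,372),c(209),c(187))]
R=seg(im,range(182,330),c(284),c(262))
for n,p in(("L",L),("R",R)): print(n,len(p),p[::12].round(1).tolist())
for z in(.003,.009):
    a,pa=fit(i,L,e[2]+z); b,pb=fit(i,R,e[2]+z); print(z,a,b,"angle",b-a,"gap",150*(b-a))
for r in (300,310,316,322,328): print(r,[tuple(int(x) for x in p) for p in im[r,236:262]])
E
```

```text
L 135 [[278.0, 182.0], [276.5, 194.0], [274.5, 206.0], [272.0, 218.0], [270.0, 230.0], [267.5, 242.0], [265.5, 254.0], [251.5, 321.0], [250.5, 333.0], [248.0, 345.0], [245.0, 357.0], [242.2, 369.0]]
R 148 [[299.5, 182.0], [298.5, 194.0], [297.0, 206.0], [296.0, 218.0], [295.0, 230.0], [294.0, 242.0], [293.0, 254.0], [291.0, 266.0], [290.0, 278.0], [289.0, 290.0], [288.0, 302.0], [287.5, 314.0], [286.5, 326.0]]
0.003 -0.36349645 -0.24647284 angle 0.11702362 gap 17.553543
0.009 -0.363498 -0.24647117 angle 0.117026836 gap 17.554026
300 [(21, 19, 21), (22, 16, 22), (17, 17, 17), (16, 16, 9), (13, 12, 8), (15, 18, 16), (22, 23, 20), (16, 20, 13), (11, 15, 13), (0, 0, 0), (28, 26, 25), (121, 111, 109), (231, 212, 202), (238, 228, 219), (242, 232, 226), (237, 219, 209), (142, 134, 127), (78, 75, 75), (75, 74, 74), (80, 76, 79), (73, 72, 69), (59, 62, 63), (52, 53, 50), (68, 64, 64), (119, 111, 104), (194, 180, 171)]
310 [(16, 11, 15), (13, 25, 20), (24, 25, 22), (18, 23, 21), (8, 1, 4), (11, 15, 16), (0, 5, 1), (13, 13, 14), (16, 18, 17), (5, 3, 0), (23, 20, 24), (30, 30, 30), (28, 23, 26),
[... 571 characters left out ...]
 (21, 24, 21), (26, 22, 22), (9, 13, 0), (5, 1, 7), (8, 5, 10), (19, 20, 18), (23, 13, 10), (20, 18, 26), (11, 32, 14), (24, 66, 33), (35, 64, 41), (69, 68, 65), (69, 70, 68), (78, 80, 78), (79, 77, 78), (86, 82, 82), (76, 76, 73), (83, 80, 78), (70, 71, 72), (48, 48, 46), (16, 19, 22), (17, 13, 9), (12, 11, 22), (14, 23, 11), (12, 14, 12)]
328 [(25, 24, 27), (22, 25, 26), (16, 15, 8), (20, 19, 26), (9, 18, 17), (1, 6, 0), (15, 15, 11), (52, 47, 41), (101, 96, 87), (111, 105, 96), (92, 87, 81), (70, 66, 66), (73, 72, 71), (80, 79, 79), (81, 78, 80), (79, 80, 76), (87, 87, 84), (81, 79, 78), (71, 70, 70), (43, 43, 41), (17, 15, 9), (9, 7, 5), (10, 10, 14), (0, 3, 0), (19, 19, 27), (4, 7, 16)]
```

```bash
python3 - <<'E'
from ang import *
im=cv2.imread("pics/s9.png"); j=bot.camera_info("scene"); e=bot.get_obs()["eef_pos"]
x0,y0=155-35,228-50
obs=np.array([(568,283),(665,255)],float)/4-np.array([125,0])+[x0,y0]  # panel offset 500px = 125 native
print("obs",obs.tolist(), "slope",np.degrees(np.arctan2(*(obs[1]-obs[0])[::-1])))
for yaw in(-.175,-.2465):
  u=np.array([np.cos(yaw),np.sin(yaw),0]); v=np.array([-u[1],u[0],0]); O=np.r_[e[:2],e[2]-.005]
  for roll in(-.2,0,.2):
    w=v*np.cos(roll)+np.array([0,0,np.sin(roll)])
    q=proj(j,[O+.033*u-.045*w,O+.033*u+.012*w,O+.06*u+.011*v+[0,0,.013]]); print(yaw,roll,q.round(1).tolist(),"slope",np.degrees(np.arctan2(*(q[1]-q[0])[::-1])))
# arms slope check from wrist: pitch -> compare tip row/col predicted vs seen
i=bot.camera_info("wrist"); u=np.array([np.cos(-.2465),np.sin(-.2465),0]); v=np.array([-u[1],u[0],0])
print(proj(i,[O+.06*u+.011*v+[0,0,.013],O-.08*u+.011*v+[0,0,.013]]))
E
```

```text
obs [[137.0, 248.75], [161.25, 241.75]] slope -16.101302399158424
-0.175 -0.2 [[139.1, 246.8], [166.0, 240.2], [167.6, 247.1]] slope -13.898383589622373
-0.175 0 [[139.8, 248.9], [165.9, 239.6], [167.6, 247.1]] slope -19.742811669580707
-0.175 0.2 [[141.3, 250.7], [165.5, 239.1], [167.6, 247.1]] slope -25.696638782697264
-0.2465 -0.2 [[137.7, 245.9], [165.0, 240.8], [165.7, 248.0]] slope -10.609022490352377
-0.2465 0 [[138.4, 248.1], [164.9, 240.3], [165.7, 248.0]] slope -16.38477597645905
-0.2465 0.2 [[139.9, 249.9], [164.6, 239.8], [165.7, 248.0]] slope -22.345268599674768
[[287.30125324 380.74942709]
 [315.81372314 107.34063846]]
```

The tweezers are held level, with a gap of about 17.6 to 18.1 mm. In the scene panel the scale's slope matches zero roll and a heading of -14°. I'm carrying them to the clip.

Emit:
step_arm(
  targets="-0.33 0 0.015 0 0 0 0;-0.33 0.005 0.05 0 0 0 0;-0.33 0.01 0.1 0 0 0 0;-0.33 0.01 0.16 0 0 0 0;-0.33 0.015 0.22 0 0 0 0;-0.33 0.02 0.28 0 0 0 0;-0.33 0.02 0.34 0 0 0 0;-0.33 0.025 0.4 0 0 0 0;-0.33 0.03 0.46 0 0 0 0;-0.33 0.03 0.51 0 0 0 0",
)

```text
clock: 10.67
eef_pos: [0.4952, 0.0103, 0.1022]
tool_rot: [0.087, 0.996, 0.0, -0.001]
ft_force: [0.9, 0.5, -1.0]
grip_width: 0.0292
grasp_force: 8.5
```

Emit:
step_arm(
  targets="-0.33 0 0.05 0 0 0 0;-0.33 0 0.1 0 0 0 0;-0.33 0 0.15 0 0 0 0;-0.33 0 0.18 0 0 0 0;-0.33 0 0.2 0 0 0 0;-0.33 0 0.203 0 0 0 0;-0.33 0 0.203 0 0 0 0;-0.33 0 0.203 0 0 0 0;-0.33 0 0.203 0 0 0 0",
)

```text
clock: 11.42
eef_pos: [0.4962, 0.1084, 0.1032]
tool_rot: [0.088, 0.996, -0.0, -0.0]
ft_force: [-0.1, 0.2, 0.6]
grip_width: 0.0288
grasp_force: 8.5
```

```bash
python3 - <<'E'
from ang import *
i,im=shot("wrist","w10"); o=bot.get_obs(); print(o["eef_pos"],o["tool_rot"],o["grip_width"],o["grasp_force"],o["ft_force"])
shot("top","t10"); j,t=shot("scene","s10")
e=o["eef_pos"]; c=lambda x:x*.6+130
L=np.r_[seg(im,range(182,255),c(251),c(221)),seg(im,range(310,372),c(209),c(187))]; R=seg(im,range(182,330),c(284),c(262))
print(len(L),len(R)); a,pa=fit(i,L,e[2]+.006); b,pb=fit(i,R,e[2]+.006); print(a,b,"gap",150*(b-a))
print(proj(j,[[.555,.0943,.05],[.555,.0943,.1]]),proj(j,[e]))
w=cv2.resize(im[180:420,130:430],(400,320),interpolation=2); k=cv2.resize(t[130:230,240:365],(400,320),interpolation=2)
cv2.imwrite("pics/c10.png",np.hstack([w,k])[:,:,::-1])
E
```

```text
[0.4962939  0.10836794 0.10329745] [ 8.85805130e-02  9.96068990e-01 -1.76748121e-04 -1.67919431e-04] 0.02900106943988188 8.458991227671504 [-0.24113226  0.36932092 -0.54608301]
92 122
-0.36561978 -0.24353231 gap 18.31312
[[301.24459237 194.92156395]
 [302.5611837  182.70731148]] [[293.17062608 163.10887007]]
```

View pics/c10.png

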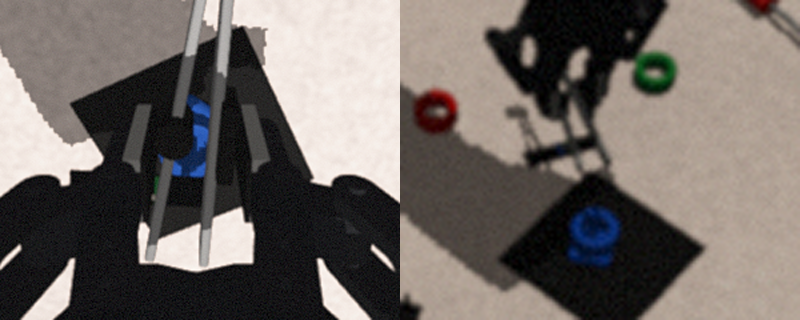

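The collar is still seated at crop (592,228), and the tips sit above the clip with a gap of about 18 mm. I'm lowering 30 mm.

Emit:
step_arm(
  targets="-0.33 0 0 -0.01 0 0 0;-0.33 0 0 -0.022 0 0 0;-0.33 0 0 -0.034 0 0 0;-0.33 0 0 -0.046 0 0 0;-0.33 0 0 -0.056 0 0 0;-0.33 0 0 -0.06 0 0 0;-0.33 0 0 -0.06 0 0 0;-0.33 0 0 -0.06 0 0 0;-0.33 0 0 -0.06 0 0 0;-0.33 0 0 -0.06 0 0 0",
)

```text
clock: 12.4
eef_pos: [0.4967, 0.1095, 0.0738]
tool_rot: [0.088, 0.996, 0.0, 0.0]
ft_force: [0.7, 0.5, 0.2]
grip_width: 0.0289
grasp_force: 8.5
```

```bash
python3 - <<'E'
from ang import *
i,im=shot("wrist","w11"); o=bot.get_obs(); print(o["eef_pos"],o["tool_rot"],o["grip_width"],o["grasp_force"],o["ft_force"],abs(o["joint_vel"]).max())
j,t=shot("scene","s11"); e=o["eef_pos"]
u=np.array([np.cos(-.245),np.sin(-.245),0]); v=np.array([-u[1],u[0],0]); O=np.r_[e[:2],e[2]-.005]
F,M=O+.06*u+.009*v+[0,0,.008],O+.06*u-.009*v+[0,0,.008]; print(F,M,[np.hypot(*(p[:2]-[.555,.0943])) for p in(F,M)])
for n,g,z0,a in(("s",j,(240,130),3.2),("w",i,(130,180),1.333)): print(n,((proj(g,[F,M])-z0)*a).round().tolist())
w=cv2.resize(im[180:420,130:430],(400,320),interpolation=2); k=cv2.resize(t[130:230,240:365],(400,320),interpolation=2)
cv2.imwrite("pics/c11.png",np.hstack([w,k])[:,:,::-1])
E
```

```text
[0.49667405 0.10950369 0.07375906] [8.77232106e-02 9.96144813e-01 1.20405613e-04 3.67216300e-04] 0.02832752580493871 8.45879073254764 [-0.69619142  0.20405902  0.24651707] 0.0020335991947788836
[0.5570653  0.10368155 0.07675906] [0.55269928 0.08621908 0.07675906] [np.float64(0.009606190213139286), np.float64(0.008402061123876614)]
s [[210.0, 184.0], [188.0, 190.0]]
w [[205.0, 257.0], [161.0, 255.0]]
```

View pics/c11.png

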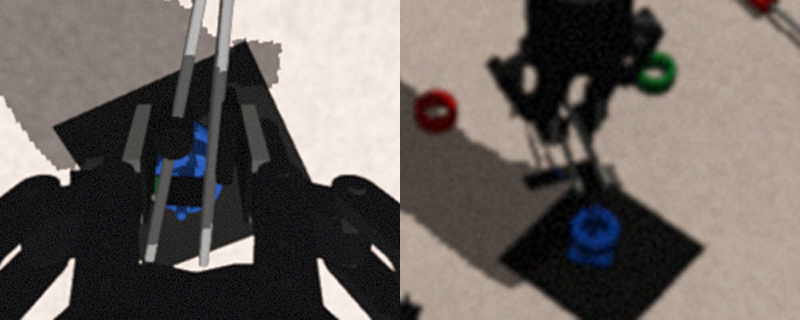

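The fixed tip appears where predicted: scene crop (610,186), wrist (205,262). It is about 27 mm above the prongs, touching nothing. Handing in.

```bash
python3 -c "
from workcell import bot
print(bot.job_done())"
```

```text
the job is handed in; nothing more can be done
None
```

I handed the job in, and no verdict came back: the blue collar lies over the blue clip's prongs on the black mat, released, and the larger tweezers are held level and steady at about an 18 mm tip gap (blue band), tips about 27 mm above the prongs.

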